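Tip an empty reel over in its bin and load it on the winder

ROBOT

A 7-joint arm with a two-finger parallel gripper is mounted at the origin on the work surface. World frame = base frame: x ahead of the robot, y to its left, z up, the work surface at z = 0. Lengths are in mm, angles in rad, forces in N, time in s.
With the tool pointing down it reaches from about 425 to 925 mm from the base axis. Payload 6.8 kg.
Tool frame: the origin (TCP) lies at the centre of the arm's flange, where the gripper is bolted on; the fingertips stand 173 mm ahead of it and the grasp point (between the pads) lies 155 mm ahead of it; z points along the fingers, y is the line along which they close (so a half turn about z gives the same grasp; the last joint's range is limited). The gripper opens to 85 mm and grips with 20 to 120 N. Pads are 22 mm wide; open, the fingers measure 114 mm over their backs; the gripper's body (76 mm by 85 mm) begins 54 mm behind the grasp point. The pads swing forward as they close: fully open they stand 13 mm farther back than shut.
Start: joints at [1.085, 0.477, 0.022, 1.555, -0.011, 1.109, -0.083], TCP at [248.998, -627.409, 404.708] pointing down, gripper open.
Joint ranges: [-2.96, 2.96], [-0.34, 2.1], [-1.41, 1.46], [0.24, 2.44], [-1.37, 4.51], [0.17, 1.92], [-2.96, 2.96]. Speed limits (rad/s): [2.39, 2.39, 3.14, 3.14, 3.14, 3.14, 3.14].

INTERFACE

Orientations are given as a unit quaternion [x, y, z, w].
In Python, from cell import ctrl, get_image, get_calibration gives the robot as it stands. The module is installed in compiled form; this text tells all that it offers.
- The arm moves only by the tool arm_command, never from a script. Its argument "deltas" is a list of rows, each an object of numbers: "tx", "ty", "tz": the shift along the tool's x, y, z in m; "wx", "wy", "wz": the turn, a rotation vector about the tool's x, y, z in degrees. In form: [{"tx": .., "ty": .., "tz": .., "wx": .., "wy": .., "wz": ..}, ...]. A call has 1 to 20 rows; each row shifts and turns the commanded pose from where the row before left it, along the tool's axes as they then stand; what a row does not reach is not made up. A row lasts 1/8 s, in which the tool goes at most 62.5 mm and 10.7 degrees, less where a joint would pass 70% of its speed; a pose out of reach is approached as far as the arm can. A call with a gripper value outside its range is refused whole. "jaw" is the opening, from -1 (shut) to 1 (fully open), set as the call begins (left out, the last holds). The fingers move at their own pace and stop on an object; the grip force is fixed at half the most. Time passes only in rows, so rows that do not move let the fingers close. It gives the time, the measured TCP pose, the force, the opening and the grip force at its end, in the units of the state.
- ctrl.read_state(): the state, without advancing time (a new reading comes with each control period).
- get_image(name): name is "scene" or "top" or "wrist"; returns the picture (400x640x3 uint8, red, green, blue); there is no depth.
- get_calibration(name): a dict with "fx", "fy", "cx", "cy" (pixels), "T" (4x4, takes a point from camera to world coordinates). Camera axes: x right, y down, z forward; pixel columns grow to the right and rows downward; lengths in mm; the calibration is good to about 2 mm. The wrist camera is an equidistant fisheye: a pixel r from the principal point sees the ray r / f radians off the axis. A picture is of the moment at which its call begins: read the wrist's pose just before it. get_calibration takes no time and is no camera call; for the wrist camera it gives the pose at the moment of the call.
- ctrl.hand_in(): hands the job in; it is judged then, once.
The state is a dict: "t": time; "qpos": joint angles; "joint_velocities": joint speeds; "tau": joint torques, N m; "eef_pos": TCP position; "tcp_rot": TCP orientation; "force": force on the tool from outside, world axes, zero at the start; "moment": the same for the moment, N m; "opening": finger opening in mm; "finger_force": force on a finger pad.
Only numpy, scipy, OpenCV 4.12 (cv2) and the standard library are available. Lean on these libraries where they do the work, as an engineer would, in place of code of your own. Each camera call takes 0.05 s, during which the arm holds its last target. There are 200 camera calls.

TASK

Tip the empty red reel over so that it lies on its side inside the blue bin (standing up, it is too wide to take hold of), then lift it out by its core and set it down gently, lying, on the two rollers of the green winder cradle, between its end plates. Leave the block heel, the glue tin and the glue brush where they are.

Things in the scene. Friction and masses are not known exactly. Their poses are not given: they have to be found in the camera images.
- reel: Empty red plastic reel, 130 mm long, about 250 g: two end flanges 100 mm across and 8 mm thick on a plain core of 46 mm diameter (114 mm free between the flanges). Starts standing on one flange on the floor of the bin, near its -x end. Origin at the centre of the end face it stands on at the start; z along the reel's axis to the other end (up at the start).
- reel_center (a point): Middle of the reel, on its axis, 65 mm from either end face; axes as reel.
- bin: Fixed blue open stock bin, 300 mm (x) by 180 mm (y) inside; origin on the table under its centre, z up. Floor and walls 6 mm thick, rim 75 mm above the table. The reel stands near the -x end; the rest (+x) is empty. Its floor is smooth: a reel that is merely pushed at the top may slide along instead of tipping.
- cradle: Fixed green winder cradle. Two steel rollers, 16 mm diameter, run along its x at y = +-32 mm, axes 40 mm above the table. End plates 12 mm thick at x = +-79 mm (146 mm clear between), tops 68 mm above the table. A grey drive box 65 mm high stands outside the +x end plate (x 92 to 152 mm). Origin on the table under its centre, z up.
- cradle_seat (a point): Where the reel's middle lies when it rests on both rollers, centred between the end plates: 88 mm above the table; axes as cradle. The reel's axis then runs along x, either way round.
- heel: Block heel of wood with a black rubber top piece, 58 x 42 x 62 mm, standing on the table; origin under its centre. Bystander.
- glue_tin: Closed glue tin, 70 mm diameter, 110 mm high, standing on the table; origin under its centre. Bystander.
- brush: Glue brush, 200 mm long, lying on the table along its x axis; origin under its middle. Bystander.
Not all that is in view belongs to the job. There is more than one size of the reel; the job needs the smaller.

How it is judged (in metres and radians):
On the way, in this order (a step that is already met when the one before it is completed fails the run):
1. the reel lies on its side on the floor of the bin (angle between reel's own z axis and vertical between 1.4 and 1.74 rad and x of reel_center in the frame of bin between -0.15 and 0.15 m and y of reel_center in the frame of bin between -0.09 and 0.09 m and z of reel_center in the frame of bin below 0.07 m), for 0.3 s.
2. the reel is lifted clear of the bin's rim (z of reel_center in the frame of bin above 0.14 m), for 0.1 s.
At the end, for the whole second after the job is handed in: The reel rests on both rollers between the end plates: its middle within 12 mm along and 8 mm across of the seat point, 7 mm in height, its axis within 0.1 rad of the rollers' direction, released and still (x of reel_center in the frame of cradle between -0.012 and 0.012 m and y of reel_center in the frame of cradle between -0.008 and 0.008 m and z of reel_center in the frame of cradle between 0.081 and 0.094 m and angle between the z axis of reel and the x axis of cradle, either way round below 0.1 rad and linear speed of reel below 0.02 m/s and angular speed of reel below 0.2 rad/s); the robot touches nothing.
It fails at once if the block heel is shifted by more than 25 mm (distance of heel from where it was at the start of the episode above 0.025 m).
It fails at once if the glue tin is shifted by more than 25 mm (distance of glue_tin from where it was at the start of the episode above 0.025 m).
It fails at once if the glue brush is shifted by more than 25 mm (distance of brush from where it was at the start of the episode above 0.025 m).
It fails at once if the reel is rammed onto the cradle (more than 60 N between them) (contact force between reel and cradle above 60 N).
It fails at once if the reel is let fall onto the cradle (faster than 0.4 m/s within 25 mm of its seat) (distance between reel_center and cradle_seat below 0.025 m and linear speed of reel above 0.4 m/s).
It also fails if it takes over 59 s, if anything falls off the work surface, if the arm or the gripper's body presses on something with over 40 N, if the wrist force passes 120 N, or if a joint passes its speed limit or range.

## Working session

There is one attempt and no reset: what is moved stays moved. The work goes in short steps, Python scripts to look and compute and a tool call to move; the robot and the scene stay as the last step left them, time stands still between calls to the robot, and variables do not carry over. Pictures are saved under pics/ and viewed, at most 14 in all, crops included, and the job is handed in when it is done.

Besides the shell and the picture viewer there is one more tool, called after "Request:" in YAML: its name, and indented under it one key for each argument. arm_command: Moves the arm, as the interface text tells. Its arguments: {"type":"object","properties":{"deltas":{"type":"array"},"jaw":{"type":"number"}},"required":["deltas"]}

```bash
mkdir -p pics
python3 - <<'E'
from cell import ctrl,get_image,get_calibration
import cv2,numpy as np
for n in("scene","top"):
    im=get_image(n);cv2.imwrite(f"pics/{n}0.png",im[:,:,::-1]);c=get_calibration(n)
    print(n,c["fx"],c["fy"],c["cx"],c["cy"],np.round(c["T"],3).tolist())
s=ctrl.read_state();print(s)
E
```

```text
scene 498.5738240598563 498.5738240598563 320.67604074100194 199.349209119379 [[-0.789, 0.358, -0.499, 1180.215], [0.614, 0.46, -0.642, 642.501], [-0.0, -0.813, -0.583, 778.137], [0.0, 0.0, 0.0, 1.0]]
top 489.3999100769609 489.3999100769609 320.7690617793138 203.40767309105456 [[0.019, -0.994, 0.103, 457.638], [-1.0, -0.02, -0.005, -108.187], [0.007, -0.103, -0.995, 1320.293], [0.0, 0.0, 0.0, 1.0]]
{'t': 0.1, 'qpos': array([ 1.08486979,  0.47773419,  0.02230737,  1.55633876, -0.01151942,
        1.1093125 , -0.08313539]), 'joint_velocities': array([ 0.00110625, -0.00137063, -0.00019433, -0.00139722, -0.00058123,
        0.00095251, -0.00056057]), 'tau': array([ 5.19523150e-03, -5.97757065e+01,  1.61362309e+00, -2.81954741e+01,
        1.26926941e-02,  4.96499415e-03,  3.15859313e-05]), 'eef_pos': array([ 248.94727593, -627.15092919,  403.81661256]), 'tcp_rot': array([ 9.82207852e-01,  1.87795210e-01, -1.99488242e-04, -8.08609789e-04]), 'force': array([0.01722546, 0.21795214, 0.44897237]), 'moment': array([-0.04915586, -0.04950062, -0.00154966]), 'finger_force': 0.0, 'opening': 85.29400575677332}
```

View pics/scene0.png

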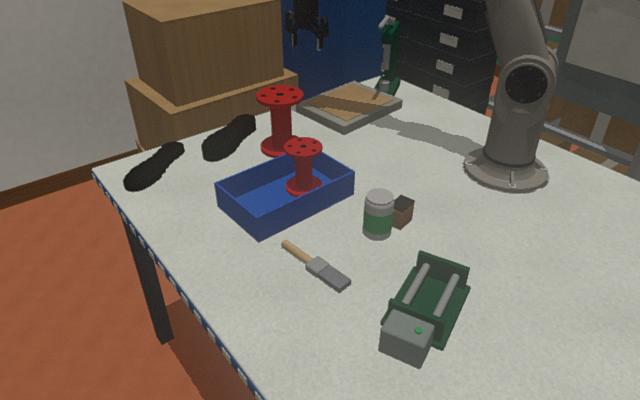

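View pics/top0.png

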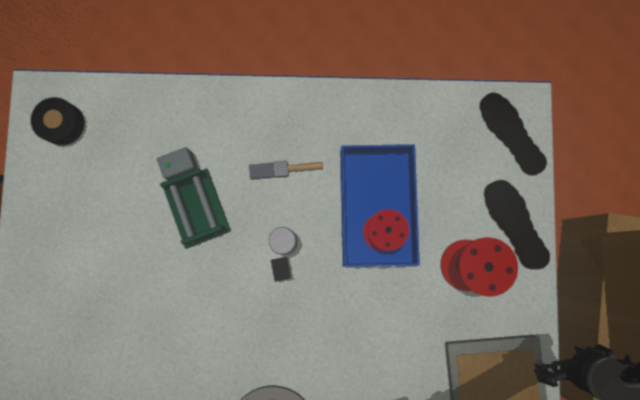

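The scene view shows the small reel standing in the blue bin and the big reel beside the bin, outside it. In the top view (up is +x, left is +y) the small reel's top is at about (387,230). The bin spans (342–418, 145–266). The cradle is at about (197,208), with its drive box at (177,162). The tin is at (283,241), the heel at (281,269) and the brush at about (286,169).

```bash
cat > h.py <<'E'
from cell import ctrl,get_image,get_calibration
import cv2,numpy as np
from scipy.spatial.transform import Rotation as R
def cast(n,uv,z):
    c=get_calibration(n);T=np.array(c["T"]);uv=np.atleast_2d(uv).astype(float)
    d=np.c_[(uv[:,0]-c["cx"])/c["fx"],(uv[:,1]-c["cy"])/c["fy"],np.ones(len(uv))]@T[:3,:3].T
    o=T[:3,3];return o+d*((z-o[2])/d[:,2])[:,None]
def mask(im,lo,hi,roi=None):
    h=cv2.cvtColor(im,cv2.COLOR_RGB2HSV);m=cv2.inRange(h,lo,hi)
    if lo[0]==0:m|=cv2.inRange(h,(172,)+lo[1:],(180,)+hi[1:])
    if roi: k=np.zeros_like(m);k[roi[1]:roi[3],roi[0]:roi[2]]=1;m*=k
    return m
def big(m,n=1):
    return sorted(cv2.findContours(m,0,1)[0],key=cv2.contourArea)[::-1][:n]
E
python3 - <<'E'
from h import *
im=cv2.imread("pics/top0.png")[:,:,::-1].copy()
m=mask(im,(100,120,30),(130,255,255),(320,130,440,280))
r=cv2.minAreaRect(np.vstack(big(m)));print("bin px",r);b=cast("top",cv2.boxPoints(r),75);print(b.round(0),b.mean(0))
m=mask(im,(0,120,60),(8,255,255),(340,200,420,260));(c,ax,a)=cv2.fitEllipse(cv2.convexHull(big(m)[0]));print("reel",c,ax,cast("top",[c],136))
m=mask(im,(50,60,20),(90,255,140),(150,130,240,260));cn=big(m)[0];r=cv2.minAreaRect(cn);print("cr px",r);b=cast("top",cv2.boxPoints(r),68);print(b.round(0),b.mean(0))
print("tin",cast("top",[(283,239)],110),"heel",cast("top",[(281,269)],62),"brush",cast("top",[(250,171),(322,166)],8),"bigreel",cast("top",[(488,267)],200),cast("top",[(465,267)],5))
cv2.imwrite("pics/crA.png",np.hstack([cv2.resize(x,None,fx=4.5,fy=4.5,interpolation=2)[:,:,::-1] for x in (im[140:255,150:240],im[140:275,335:425][10:125] )][:1]))
E
```

```text
bin px ((379.4066467285156, 205.2648162841797), (120.31240844726562, 74.82660675048828), 88.56790161132812)
[[ 737. -163.   75.]
 [ 746. -357.   75.]
 [ 437. -364.   75.]
 [ 428. -175.   75.]] [ 587.16802127 -264.53056259   75.        ]
reel (386.0115661621094, 230.46072387695312) (40.371116638183594, 44.804908752441406) [[ 517.95150123 -273.28578013  136.        ]]
cr px ((195.345703125, 208.2437744140625), (65.63249969482422, 48.58128356933594), 69.56716918945312)
[[625. 298.  68.]
 [671. 183.  68.]
 [513. 117.  68.]
 [468. 231.  68.]] [569.38161201 207.13747608  68.        ]
tin [[493.25498851 -22.76240638 110.        ]] heel [[418.31752046 -16.35260987  62.        ]] brush [[ 678.46113343   78.85805636    8.        ]
 [ 696.19298083 -116.09723293    8.        ]] bigreel [[ 436.08090358 -497.13946677  200.        ]] [[ 431.15784575 -503.25968014    5.        ]]
```

View pics/crA.png

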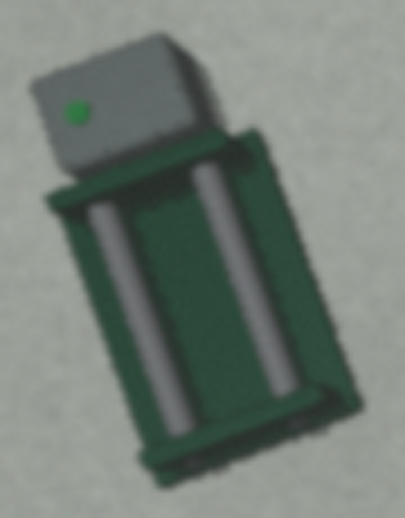

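The crop shows the two rollers running from (100,208) to (180,432) and from (208,168) to (287,392) in crop pixels. The end plates are visible, and the drive box is on the upper, far-x side. The plan is to slide the reel slightly to +x for reach. I'll then tilt the tool, pinch the -x edge of the top flange, and tip the reel over.

```bash
cat >> h.py <<'E'
def pose():
    s=ctrl.read_state();return s["eef_pos"],R.from_quat(s["tcp_rot"])
def frame(zdir,xdir):
    z=np.array(zdir,float);z/=np.linalg.norm(z);x=np.array(xdir,float);x-=x@z*z;x/=np.linalg.norm(x)
    return R.from_matrix(np.c_[x,np.cross(z,x),z])
def rows(p0,R0,p1,R1,n):
    "n equal rows; prints tool-frame shift per row"
    w=(R0.inv()*R1).as_rotvec()/n;d=(np.array(p1)-p0)/n;Rc=R0;out=[]
    for i in range(n):
        t=Rc.inv().apply(d)/1000;out.append((t.round(4).tolist(),np.degrees(w).round(2).tolist()));Rc=Rc*R.from_rotvec(w)
    return out
E
python3 - <<'E'
from h import *
o=np.array([150,140]);f=lambda *p:np.array(p)/4.5+o
A=cast("top",f((100,208),(208,168)),48);B=cast("top",f((180,435),(287,395)),68)
C=cast("top",f((180,435),(287,395)),48)
print(A,B,"len",np.linalg.norm(A.mean(0)[:2]-B.mean(0)[:2]),"mid",(A.mean(0)+B.mean(0))/2)
for i in(0,1):
    d=A[i]-C[i];print("yaw",np.degrees(np.arctan2(d[1],d[0])))
p,r=pose()
for x in rows(p,r,[425,-273,404],frame([0,0,-1],[0,1,0]),8):print(x)
E
```

```text
[[627.26649863 275.13505449  48.        ]
 [652.04530026 213.50216854  48.        ]] [[495.82696849 217.33610718  68.        ]
 [519.6672578  157.75353327  68.        ]] len 143.60776886955213 mid [573.7015063  215.93171587  58.        ]
yaw 21.902616656322806
yaw 21.40424162622854
([0.0368, -0.033, 0.0], [-0.01, -0.01, -8.54])
([0.0413, -0.0272, 0.0], [-0.01, -0.01, -8.54])
([0.0449, -0.0208, 0.0], [-0.01, -0.01, -8.54])
([0.0475, -0.0139, 0.0], [-0.01, -0.01, -8.54])
([0.049, -0.0067, -0.0], [-0.01, -0.01, -8.54])
([0.0494, 0.0007, -0.0], [-0.01, -0.01, -8.54])
([0.0488, 0.008, -0.0], [-0.01, -0.01, -8.54])
([0.047, 0.0152, -0.0], [-0.01, -0.01, -8.54])
```

Request:
arm_command:
  deltas:
    - {"tx": 0.037,"ty": -0.033,"wz": -8.5}
    - {"tx": 0.041,"ty": -0.027,"wz": -8.5}
    - {"tx": 0.045,"ty": -0.021,"wz": -8.5}
    - {"tx": 0.0475,"ty": -0.014,"wz": -8.5}
    - {"tx": 0.049,"ty": -0.007,"wz": -8.5}
    - {"tx": 0.049,"ty": 0.001,"wz": -8.5}
    - {"tx": 0.049,"ty": 0.008,"wz": -8.5}
    - {"tx": 0.047,"ty": 0.015,"wz": -8.5}
    - {}
  jaw: -1

```text
$.deltas[0]: bad value
```

Request:
arm_command:
  deltas:
    - {"tx": 0.037,"ty": -0.033,"tz": 0,"wx": 0,"wy": 0,"wz": -8.5}
    - {"tx": 0.041,"ty": -0.027,"tz": 0,"wx": 0,"wy": 0,"wz": -8.5}
    - {"tx": 0.045,"ty": -0.021,"tz": 0,"wx": 0,"wy": 0,"wz": -8.5}
    - {"tx": 0.0475,"ty": -0.014,"tz": 0,"wx": 0,"wy": 0,"wz": -8.5}
    - {"tx": 0.049,"ty": -0.007,"tz": 0,"wx": 0,"wy": 0,"wz": -8.5}
    - {"tx": 0.049,"ty": 0.001,"tz": 0,"wx": 0,"wy": 0,"wz": -8.5}
    - {"tx": 0.049,"ty": 0.008,"tz": 0,"wx": 0,"wy": 0,"wz": -8.5}
    - {"tx": 0.047,"ty": 0.015,"tz": 0,"wx": 0,"wy": 0,"wz": -8.5}
    - {"tx": 0,"ty": 0,"tz": 0,"wx": 0,"wy": 0,"wz": 0}
  jaw: -1

```text
t: 1.23
eef_pos: [427.4, -269.8, 404.7]
tcp_rot: [0.706, 0.708, 0.001, -0.0]
force: [-1.1, -0.5, -0.3]
opening: -0.2
finger_force: 0.0
```

Request:
arm_command:
  deltas:
    - {"tx": -0.003,"ty": 0,"tz": 0.04,"wx": 0,"wy": 0,"wz": 0}
    - {"tx": 0,"ty": 0,"tz": 0.04,"wx": 0,"wy": 0,"wz": 0}
    - {"tx": 0,"ty": 0.005,"tz": 0.035,"wx": 0,"wy": 0,"wz": 0}
    - {"tx": 0,"ty": 0.01,"tz": 0,"wx": 0,"wy": 0,"wz": 0}
    - {"tx": 0,"ty": 0.005,"tz": 0,"wx": 0,"wy": 0,"wz": 0}
    - {"tx": 0,"ty": 0.005,"tz": 0,"wx": 0,"wy": 0,"wz": 0}
    - {"tx": 0,"ty": 0.005,"tz": 0,"wx": 0,"wy": 0,"wz": 0}
    - {"tx": 0,"ty": 0.005,"tz": 0,"wx": 0,"wy": 0,"wz": 0}
    - {"tx": 0,"ty": 0.005,"tz": 0,"wx": 0,"wy": 0,"wz": 0}
    - {"tx": 0,"ty": 0.005,"tz": 0,"wx": 0,"wy": 0,"wz": 0}
    - {"tx": 0,"ty": 0.005,"tz": 0,"wx": 0,"wy": 0,"wz": 0}
    - {"tx": 0,"ty": 0.005,"tz": 0,"wx": 0,"wy": 0,"wz": 0}
    - {"tx": 0,"ty": 0.005,"tz": 0,"wx": 0,"wy": 0,"wz": 0}

```text
t: 2.85
eef_pos: [485.9, -277.1, 289.7]
tcp_rot: [0.709, 0.705, -0.0, -0.0]
force: [-1.2, 0.2, 0.3]
opening: 0.1
finger_force: 0.9
```

Run:
```python
from h import *
im=get_image("scene");cv2.imwrite("pics/s1.png",cv2.resize(im[100:270,180:440],None,fx=2.5,fy=2.5)[:,:,::-1])
```

```text
(no output)
```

View pics/s1.png

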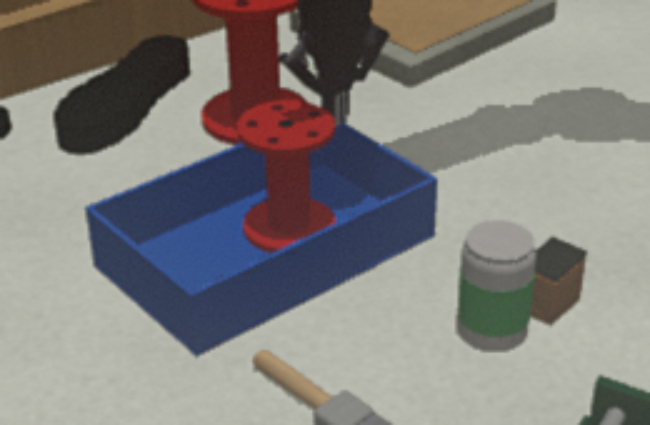

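The reel slid upright. The scene crop shows its top at about (287,125) and the shut fingers just behind its -x edge.

Request:
arm_command:
  deltas:
    - {"tx": 0,"ty": -0.03,"tz": 0,"wx": 0,"wy": 0,"wz": 0}
    - {"tx": 0,"ty": -0.03,"tz": -0.05,"wx": 0,"wy": 0,"wz": 0}
    - {"tx": 0,"ty": -0.02,"tz": -0.05,"wx": 0,"wy": 0,"wz": 0}
    - {"tx": 0,"ty": 0,"tz": 0,"wx": 10,"wy": 0,"wz": 0}
    - {"tx": 0,"ty": 0,"tz": 0,"wx": 10,"wy": 0,"wz": 0}
    - {"tx": 0,"ty": 0,"tz": 0,"wx": 10,"wy": 0,"wz": 0}
    - {"tx": 0,"ty": 0,"tz": 0,"wx": 10,"wy": 0,"wz": 0}
  jaw: -0.2

```text
t: 3.78
eef_pos: [406.2, -276.5, 390.0]
tcp_rot: [0.666, 0.662, -0.243, -0.244]
force: [-0.1, 1.3, -0.8]
opening: 33.8
finger_force: 0.0
```

Run:
```python
from h import *
im=get_image("top");m=mask(im,(0,120,60),(8,255,255),(345,170,415,265));cn=big(m)[0];(c,ax,a)=cv2.fitEllipse(cv2.convexHull(cn));print("reel",c,ax,cast("top",[c],136))
p,r=pose();print(p,r.as_matrix().round(3));print(ctrl.read_state()["qpos"].round(2))
cv2.imwrite("pics/t2.png",im[:,:,::-1])
```

```text
reel (381.99786376953125, 217.53256225585938) (32.839317321777344, 43.5778694152832) [[ 549.13916632 -263.36383226  136.        ]]
[ 406.68059308 -276.14170908  388.95263125] [[ 0.004  0.758 -0.652]
 [ 1.    -0.003  0.003]
 [ 0.001 -0.652 -0.758]]
[ 0.64  0.39 -0.32  1.83  0.31  1.63  0.21]
```

Request:
arm_command:
  deltas:
    - {"tx": 0,"ty": 0,"tz": 0,"wx": -10,"wy": 0,"wz": 0}
    - {"tx": 0,"ty": 0,"tz": 0,"wx": -10,"wy": 0,"wz": 0}
    - {"tx": 0,"ty": 0,"tz": 0,"wx": -10,"wy": 0,"wz": 0}
    - {"tx": 0,"ty": 0,"tz": 0,"wx": -10,"wy": 0,"wz": 0}
    - {"tx": 0,"ty": 0,"tz": 0,"wx": -10,"wy": 0,"wz": 0}
    - {"tx": 0,"ty": 0,"tz": 0,"wx": -10,"wy": 0,"wz": 0}
    - {"tx": 0,"ty": 0,"tz": 0,"wx": -10,"wy": 0,"wz": 0}
    - {"tx": 0,"ty": 0,"tz": 0,"wx": -10,"wy": 0,"wz": 0}
    - {"tx": 0,"ty": 0,"tz": 0,"wx": -10,"wy": 0,"wz": 0}
    - {"tx": 0,"ty": 0,"tz": 0,"wx": -10,"wy": 0,"wz": 0}
    - {"tx": 0,"ty": 0,"tz": 0,"wx": 0,"wy": 0,"wz": 0}

```text
t: 5.2
eef_pos: [409.8, -273.9, 381.9]
tcp_rot: [0.643, 0.648, 0.299, 0.279]
force: [-0.7, -0.1, -1.6]
opening: 34.5
finger_force: 0.0
```

Run:
```python
from h import *
p,r=pose();print(p,r.as_matrix().round(3));print(ctrl.read_state()["qpos"].round(2))
im=get_image("top");cv2.imwrite("pics/t2.png",im[:,:,::-1])
im=get_image("scene");cv2.imwrite("pics/s2.png",im[:,:,::-1])
im=get_image("wrist");cv2.imwrite("pics/w2.png",im[:,:,::-1])
a=cv2.imread("pics/t2.png")[130:290,300:460];b=cv2.imread("pics/w2.png")
cv2.imwrite("pics/m2.png",np.hstack([cv2.resize(a,(400,400)),cv2.resize(b[:,120:520],(400,400))]))
```

```text
[ 409.8421907  -273.92900653  381.88072373] [[-0.017  0.666  0.745]
 [ 1.    -0.006  0.029]
 [ 0.024  0.746 -0.666]]
[ 1.52  0.27 -1.02  2.19 -1.17  0.25  1.68]
```

View pics/m2.png

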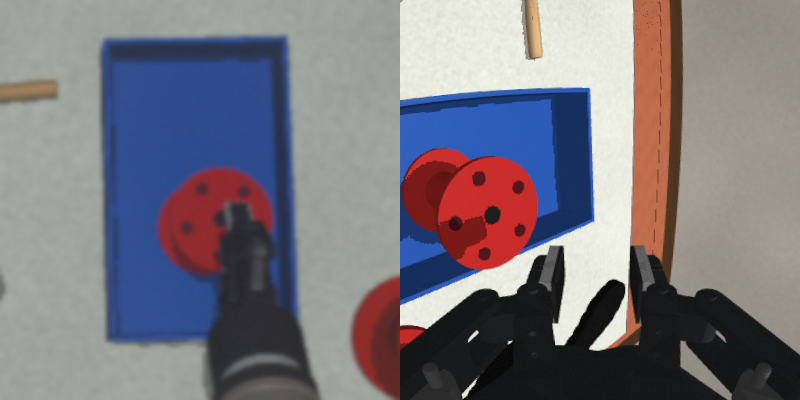

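The left panel shows the top view: the reel is upright with its flange centred near panel pixel (225,218), and the gripper is over it. The right panel is the tilted wrist view, with the reel flange at (488,212) and the open fingers either side of (600,285). The reel centre is at about (548,-282).

Run:
```python
from h import *
print(cast("top",[(300+224/2.5,130+218/2.5)],136))
p,r=pose();a=np.radians(-20);t=np.radians(42);u=np.array([np.cos(a),np.sin(a),0])
z=u*np.sin(t)-np.array([0,0,np.cos(t)]);F=frame(z,np.cross([0,0,1],u))
tcp=np.array([411,-232,255]);pre=tcp-110*z
print(pre)
for x in rows(p,r,pre,F,4):print(x)
```

```text
[[ 550.31281353 -281.83147882  136.        ]]
[ 341.83451975 -206.82582395  336.7459308 ]
([0.0166, -0.0201, -0.0048], [1.46, -3.97, 3.54])
([0.015, -0.0212, -0.0054], [1.46, -3.97, 3.54])
([0.0133, -0.0222, -0.0058], [1.46, -3.97, 3.54])
([0.0115, -0.0231, -0.0061], [1.46, -3.97, 3.54])
```

Request:
arm_command:
  deltas:
    - {"tx": 0.017,"ty": -0.02,"tz": -0.005,"wx": 1.5,"wy": -4,"wz": 3.5}
    - {"tx": 0.015,"ty": -0.021,"tz": -0.005,"wx": 1.5,"wy": -4,"wz": 3.5}
    - {"tx": 0.013,"ty": -0.022,"tz": -0.006,"wx": 1.5,"wy": -4,"wz": 3.5}
    - {"tx": 0.012,"ty": -0.023,"tz": -0.006,"wx": 1.5,"wy": -4,"wz": 3.5}
    - {"tx": 0,"ty": 0,"tz": 0,"wx": 0,"wy": 0,"wz": 0}
  jaw: 0.17

```text
t: 5.98
eef_pos: [363.0, -234.4, 361.8]
tcp_rot: [0.728, 0.587, 0.225, 0.274]
force: [0.1, -0.1, 0.3]
opening: 49.8
finger_force: 0.0
```

Run:
```python
from h import *
p,r=pose();print(p,r.as_matrix().round(3));s=ctrl.read_state();print(s["qpos"].round(2),s["opening"])
a=np.radians(-20);t=np.radians(42);u=np.array([np.cos(a),np.sin(a),0])
z=u*np.sin(t)-np.array([0,0,np.cos(t)]);F=frame(z,np.cross([0,0,1],u))
print(rows(p,r,np.array([412,-232,255]),F,6))
```

```text
[ 363.00211811 -234.39001176  361.75615153] [[ 0.209  0.731  0.65 ]
 [ 0.978 -0.16  -0.134]
 [ 0.006  0.664 -0.748]]
[ 0.99  0.06 -0.5   2.35 -1.36  0.17  1.59] 49.77498332143431
[([0.002, -0.0059, 0.0186], [-0.08, -0.92, 0.95]), ([0.0022, -0.006, 0.0185], [-0.08, -0.92, 0.95]), ([0.0024, -0.006, 0.0185], [-0.08, -0.92, 0.95]), ([0.0026, -0.0061, 0.0184], [-0.08, -0.92, 0.95]), ([0.0028, -0.0062, 0.0184], [-0.08, -0.92, 0.95]), ([0.003, -0.0062, 0.0183], [-0.08, -0.92, 0.95])]
```

Run:
```python
from h import *
p,r=pose();D=frame([0,0,-1],[0,1,0]);t=np.radians(42);F=frame([-np.sin(t),0,-np.cos(t)],[0,1,0])
for x in rows(p,r,[530,-282,385],D,5):print(x)
print()
for x in rows([530,-282,385],D,[712,-282,310],F,5):print(x)
```

```text
([-0.0023, 0.029, 0.0195], [8.29, 0.81, -2.33])
([-0.0038, 0.0314, 0.0151], [8.29, 0.81, -2.33])
([-0.0053, 0.0331, 0.0103], [8.29, 0.81, -2.33])
([-0.0068, 0.034, 0.0054], [8.29, 0.81, -2.33])
([-0.0082, 0.0341, 0.0004], [8.29, 0.81, -2.33])

([0.0, 0.0364, 0.015], [8.4, 0.0, 0.0])
([0.0, 0.0382, 0.0095], [8.4, 0.0, 0.0])
([0.0, 0.0392, 0.0038], [8.4, 0.0, 0.0])
([0.0, 0.0393, -0.0019], [8.4, 0.0, 0.0])
([0.0, 0.0386, -0.0076], [8.4, 0.0, 0.0])
```

Request:
arm_command:
  deltas:
    - {"tx": -0.002,"ty": 0.029,"tz": 0.0195,"wx": 8.3,"wy": 0.8,"wz": -2.3}
    - {"tx": -0.004,"ty": 0.0315,"tz": 0.015,"wx": 8.3,"wy": 0.8,"wz": -2.3}
    - {"tx": -0.005,"ty": 0.033,"tz": 0.01,"wx": 8.3,"wy": 0.8,"wz": -2.3}
    - {"tx": -0.007,"ty": 0.034,"tz": 0.0055,"wx": 8.3,"wy": 0.8,"wz": -2.3}
    - {"tx": -0.008,"ty": 0.034,"tz": 0.0005,"wx": 8.3,"wy": 0.8,"wz": -2.3}
    - {"tx": 0,"ty": 0,"tz": 0,"wx": 0,"wy": 0,"wz": 0}
    - {"tx": 0,"ty": 0.0365,"tz": 0.015,"wx": 8.4,"wy": 0,"wz": 0}
    - {"tx": 0,"ty": 0.038,"tz": 0.0095,"wx": 8.4,"wy": 0,"wz": 0}
    - {"tx": 0,"ty": 0.039,"tz": 0.004,"wx": 8.4,"wy": 0,"wz": 0}
    - {"tx": 0,"ty": 0.039,"tz": -0.002,"wx": 8.4,"wy": 0,"wz": 0}
    - {"tx": 0,"ty": 0.0385,"tz": -0.0075,"wx": 8.4,"wy": 0,"wz": 0}
    - {"tx": 0,"ty": 0,"tz": 0,"wx": 0,"wy": 0,"wz": 0}

```text
t: 7.48
eef_pos: [668.3, -270.7, 372.2]
tcp_rot: [0.696, 0.68, -0.147, -0.179]
force: [-0.1, -0.2, -0.7]
opening: 50.0
finger_force: 0.0
```

Run:
```python
from h import *
p,r=pose();print(p,r.as_matrix().round(3));s=ctrl.read_state();print(s["qpos"].round(2),s["opening"])
t=np.radians(42);F=frame([-np.sin(t),0,-np.cos(t)],[0,1,0])
print(rows(p,r,[712,-282,305],F,2))
im=get_image("top");m=mask(im,(0,120,60),(8,255,255),(345,170,418,265));b=cv2.boundingRect(big(m)[0]);print(b)
a=im[130:290,300:460];c=get_image("wrist")[:,120:520]
cv2.imwrite("pics/m3.png",np.hstack([cv2.resize(a,(400,400)),c])[:,:,::-1])
```

```text
[ 668.30954087 -270.69447578  372.24160109] [[ 0.033  0.893 -0.448]
 [ 0.999 -0.013  0.048]
 [ 0.037 -0.449 -0.893]]
[ 0.32  0.71 -0.06  1.27  0.11  1.63  0.22] 50.00911718693614
[([-0.0062, 0.0347, 0.02], [7.67, -1.43, -0.18]), ([-0.0059, 0.037, 0.0153], [7.67, -1.43, -0.18])]
(365, 214, 1, 2)
```

View pics/m3.png

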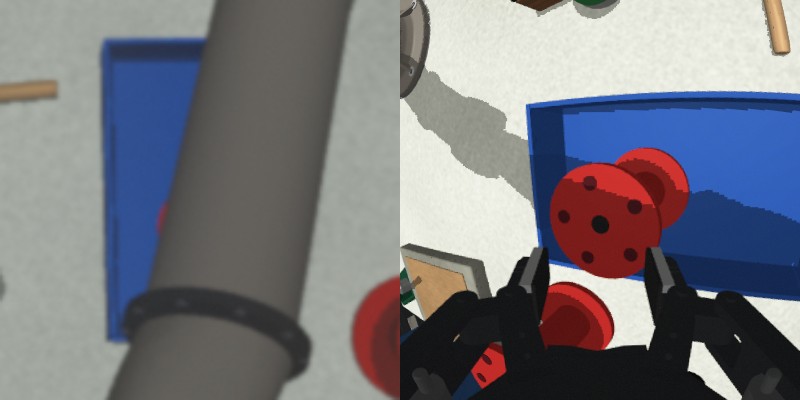

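The left panel (top view) shows the arm hiding the reel. The right panel (wrist view) shows the reel still upright, with its hub at panel pixel (600,224), which is wrist pixel (320,224).

```bash
cat >> h.py <<'E'
def castw(uv,z,c=None):
    c=c or get_calibration("wrist");T=np.array(c["T"]);d=(np.array(uv,float)-[c["cx"],c["cy"]]);r=np.hypot(*d);th=r/c["fx"]
    v=T[:3,:3]@np.r_[np.sin(th)*d/max(r,1e-9),np.cos(th)];return T[:3,3]+v*(z-T[2,3])/v[2]
E
python3 - <<'E'
from h import *
print("hub",castw((320,224),136))
p,r=pose()
t=np.radians(42);F=frame([-np.sin(t),0,-np.cos(t)],[0,1,0])
for x in rows(p,r,[712,-282,305],F,4):print(x)
E
```

```text
hub [ 548.59018974 -278.96779592  136.        ]
([-0.0026, 0.0183, 0.0106], [3.89, -0.7, -0.15])
([-0.0025, 0.0189, 0.0094], [3.89, -0.7, -0.15])
([-0.0025, 0.0195, 0.0081], [3.89, -0.7, -0.15])
([-0.0024, 0.02, 0.0068], [3.89, -0.7, -0.15])
```

Hub at (548.6,-279), consistent with the earlier estimate.

Request:
arm_command:
  deltas:
    - {"tx": -0.0025,"ty": 0.0185,"tz": 0.0105,"wx": 3.9,"wy": -0.7,"wz": -0.15}
    - {"tx": -0.0025,"ty": 0.019,"tz": 0.0095,"wx": 3.9,"wy": -0.7,"wz": -0.15}
    - {"tx": -0.0025,"ty": 0.0195,"tz": 0.008,"wx": 3.9,"wy": -0.7,"wz": -0.15}
    - {"tx": -0.0025,"ty": 0.02,"tz": 0.007,"wx": 3.9,"wy": -0.7,"wz": -0.15}
    - {"tx": 0,"ty": 0,"tz": 0,"wx": 0,"wy": 0,"wz": 0}
    - {"tx": 0,"ty": 0,"tz": 0,"wx": 0,"wy": 0,"wz": 0}

```text
t: 8.32
eef_pos: [711.9, -282.4, 308.0]
tcp_rot: [0.661, 0.66, -0.253, -0.252]
force: [0.5, -0.1, 0.6]
opening: 49.7
finger_force: 0.0
```

Run:
```python
from h import *
p,r=pose();print(p,r.as_matrix().round(3));s=ctrl.read_state();print(s["qpos"].round(2),s["opening"])
t=np.radians(42);F=frame([-np.sin(t),0,-np.cos(t)],[0,1,0])
print(rows(p,r,[710,-280,253],F,5))
print(rows([710,-280,253],F,[693,-280,253],F,2))
```

```text
[ 711.94543972 -282.39295254  307.98768276] [[ 0.     0.745 -0.667]
 [ 1.    -0.002 -0.001]
 [-0.002 -0.667 -0.745]]
[ 0.27  0.91 -0.01  1.08  0.19  1.86  0.24] 49.71933591694543
[([0.0005, 0.007, 0.0084], [0.03, 0.01, -0.02]), ([0.0005, 0.0071, 0.0084], [0.03, 0.01, -0.02]), ([0.0005, 0.0071, 0.0084], [0.03, 0.01, -0.02]), ([0.0005, 0.0071, 0.0084], [0.03, 0.01, -0.02]), ([0.0005, 0.0071, 0.0084], [0.03, 0.01, -0.02])]
[([0.0, -0.0063, 0.0057], [0.0, 0.0, 0.0]), ([0.0, -0.0063, 0.0057], [0.0, 0.0, 0.0])]
```

Request:
arm_command:
  deltas:
    - {"tx": 0.0005,"ty": 0.007,"tz": 0.0084,"wx": 0,"wy": 0,"wz": 0}
    - {"tx": 0.0005,"ty": 0.007,"tz": 0.0084,"wx": 0,"wy": 0,"wz": 0}
    - {"tx": 0.0005,"ty": 0.007,"tz": 0.0084,"wx": 0,"wy": 0,"wz": 0}
    - {"tx": 0.0005,"ty": 0.007,"tz": 0.0084,"wx": 0,"wy": 0,"wz": 0}
    - {"tx": 0.0005,"ty": 0.007,"tz": 0.0084,"wx": 0,"wy": 0,"wz": 0}
    - {"tx": 0,"ty": -0.0063,"tz": 0.0057,"wx": 0,"wy": 0,"wz": 0}
    - {"tx": 0,"ty": -0.0063,"tz": 0.0057,"wx": 0,"wy": 0,"wz": 0}
    - {"tx": 0,"ty": 0,"tz": 0,"wx": 0,"wy": 0,"wz": 0}

```text
t: 9.32
eef_pos: [693.1, -279.5, 252.1]
tcp_rot: [0.66, 0.66, -0.255, -0.253]
force: [0.4, 0.4, -0.1]
opening: 50.1
finger_force: 0.0
```

Run:
```python
from h import *
p,r=pose();print(p)
a=get_image("scene")[110:270,190:350];c=get_image("wrist")[100:380,150:430]
cv2.imwrite("pics/m4.png",np.hstack([cv2.resize(a,(400,400)),cv2.resize(c,(400,400))])[:,:,::-1])
```

```text
[ 693.10648172 -279.52760693  252.14689135]
```

View pics/m4.png

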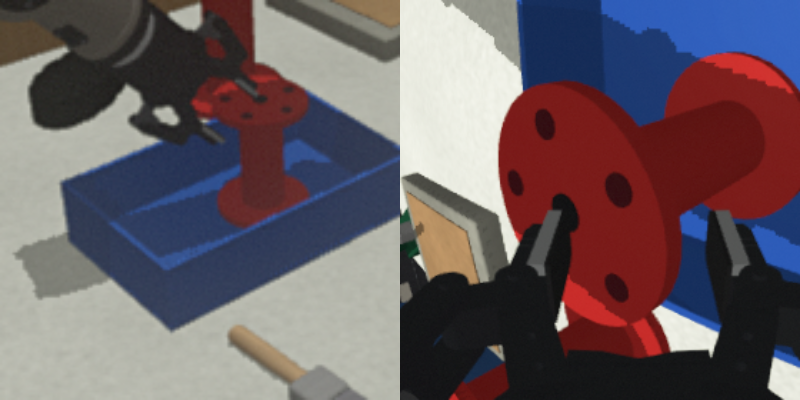

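The jaws straddle the +x edge of the top flange. The upper tip is above the flange at about panel pixel (560,225) and the lower finger is beneath its rim.

Request:
arm_command:
  deltas:
    - {"tx": 0,"ty": 0,"tz": 0,"wx": 0,"wy": 0,"wz": 0}
    - {"tx": 0,"ty": -0.004,"tz": 0,"wx": 0,"wy": 0,"wz": 0}
    - {"tx": 0,"ty": -0.007,"tz": 0,"wx": 0,"wy": 0,"wz": 0}
    - {"tx": 0,"ty": -0.007,"tz": 0,"wx": 0,"wy": 0,"wz": 0}
    - {"tx": 0,"ty": -0.007,"tz": 0,"wx": 0,"wy": 0,"wz": 0}
    - {"tx": 0,"ty": -0.007,"tz": 0,"wx": 0,"wy": 0,"wz": 0}
    - {"tx": 0,"ty": -0.007,"tz": 0,"wx": 0,"wy": 0,"wz": 0}
    - {"tx": 0,"ty": 0,"tz": 0,"wx": 0,"wy": 0,"wz": 0}
  jaw: -1

```text
t: 10.42
eef_pos: [663.8, -279.8, 279.5]
tcp_rot: [0.66, 0.659, -0.256, -0.254]
force: [-2.1, 0.3, 11.6]
opening: 11.5
finger_force: 54.6
```

Run:
```python
from h import *
p,r=pose();print(p,ctrl.read_state()["moment"])
a=get_image("scene")[110:270,190:350];c=get_image("wrist")[100:380,150:430]
cv2.imwrite("pics/m5.png",np.hstack([cv2.resize(a,(400,400)),cv2.resize(c,(400,400))])[:,:,::-1])
```

```text
[ 663.77189624 -279.7727758   279.52404704] [ 0.02806677  1.99971961 -0.03453703]
```

View pics/m5.png

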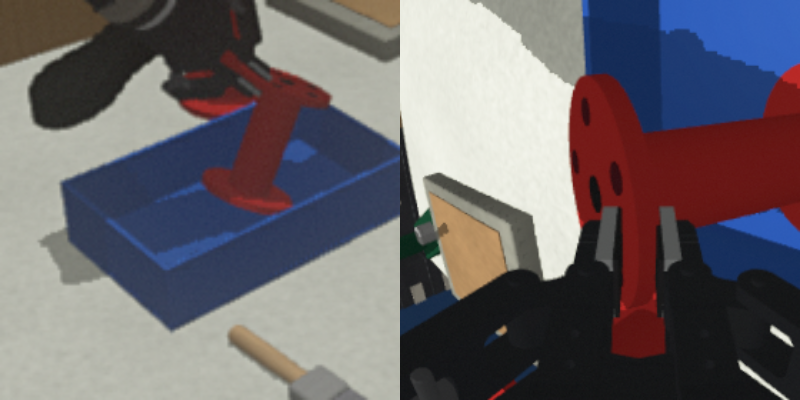

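The flange is pinched and the reel leans about 40° toward -x (scene panel, flange near (290,90)). Next I'll turn the tool to vertical and lower the reel.

Run:
```python
from h import *
p,r=pose();D=frame([0,0,-1],[0,1,0])
p1=p+[-5,0,8]
print(r.inv().apply([-5,0,8]))
for x in rows(p1,r,[530,-270,272],D,10):print(x)
```

```text
[-0.02466618 -9.08300226 -2.54920802]
([0.001, -0.0085, 0.0098], [-4.23, 0.02, -0.01])
([0.001, -0.0092, 0.0092], [-4.23, 0.02, -0.01])
([0.001, -0.0099, 0.0085], [-4.23, 0.02, -0.01])
([0.001, -0.0105, 0.0077], [-4.23, 0.02, -0.01])
([0.001, -0.011, 0.0069], [-4.23, 0.02, -0.01])
([0.001, -0.0115, 0.0061], [-4.23, 0.02, -0.01])
([0.001, -0.0119, 0.0052], [-4.23, 0.02, -0.01])
([0.001, -0.0122, 0.0043], [-4.23, 0.02, -0.01])
([0.001, -0.0125, 0.0034], [-4.23, 0.02, -0.01])
([0.001, -0.0128, 0.0025], [-4.23, 0.02, -0.01])
```

Request:
arm_command:
  deltas:
    - {"tx": 0,"ty": -0.009,"tz": -0.0025,"wx": 0,"wy": 0,"wz": 0}
    - {"tx": 0,"ty": 0,"tz": 0,"wx": 0,"wy": 0,"wz": 0}
    - {"tx": 0.001,"ty": -0.0115,"tz": 0.0068,"wx": -4.2,"wy": 0,"wz": 0}
    - {"tx": 0.001,"ty": -0.0115,"tz": 0.0062,"wx": -4.2,"wy": 0,"wz": 0}
    - {"tx": 0.001,"ty": -0.012,"tz": 0.005,"wx": -4.2,"wy": 0,"wz": 0}
    - {"tx": 0.001,"ty": -0.0125,"tz": 0.0043,"wx": -4.2,"wy": 0,"wz": 0}
    - {"tx": 0.001,"ty": -0.011,"tz": 0.007,"wx": -4.2,"wy": 0,"wz": 0}
    - {"tx": 0.001,"ty": -0.0115,"tz": 0.006,"wx": -4.2,"wy": 0,"wz": 0}
    - {"tx": 0.001,"ty": -0.012,"tz": 0.005,"wx": -4.2,"wy": 0,"wz": 0}
    - {"tx": 0.001,"ty": -0.012,"tz": 0.0045,"wx": -4.2,"wy": 0,"wz": 0}
    - {"tx": 0.001,"ty": -0.0125,"tz": 0.0035,"wx": -4.2,"wy": 0,"wz": 0}
    - {"tx": 0.001,"ty": -0.013,"tz": 0.0025,"wx": -4.2,"wy": 0,"wz": 0}
    - {"tx": 0,"ty": 0,"tz": 0,"wx": 0,"wy": 0,"wz": 0}

```text
t: 12.15
eef_pos: [529.1, -269.4, 285.1]
tcp_rot: [0.707, 0.707, -0.002, -0.001]
force: [0.2, 0.6, -2.7]
opening: 6.4
finger_force: 63.0
```

Run:
```python
from h import *
p,r=pose();print(p,ctrl.read_state()["moment"],r.as_matrix().round(3))
a=get_image("scene")[110:270,190:350];c=get_image("wrist")[100:380,150:430]
cv2.imwrite("pics/m6.png",np.hstack([cv2.resize(a,(400,400)),cv2.resize(c,(400,400))])[:,:,::-1])
```

```text
[ 529.14356188 -269.36896307  285.10183284] [-0.00898098  0.20656864  0.01518415] [[-0.     1.    -0.004]
 [ 1.     0.    -0.001]
 [-0.001 -0.004 -1.   ]]
```

View pics/m6.png

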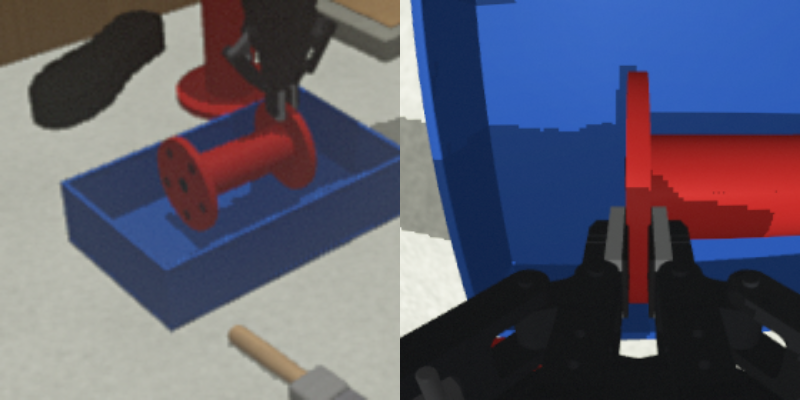

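The reel is held flush and horizontal, just above the bin floor. Now lowering it.

Request:
arm_command:
  deltas:
    - {"tx": 0,"ty": 0,"tz": 0.007,"wx": 0,"wy": 0,"wz": 0}
    - {"tx": 0,"ty": 0,"tz": 0.007,"wx": 0,"wy": 0,"wz": 0}
    - {"tx": 0,"ty": 0,"tz": 0.006,"wx": 0,"wy": 0,"wz": 0}
    - {"tx": 0,"ty": 0,"tz": 0.004,"wx": 0,"wy": 0,"wz": 0}
    - {"tx": 0,"ty": 0,"tz": 0,"wx": 0,"wy": 0,"wz": 0}

```text
t: 12.88
eef_pos: [530.7, -269.3, 262.1]
tcp_rot: [0.707, 0.708, -0.001, 0.0]
force: [-1.9, 0.3, 2.4]
opening: 6.0
finger_force: 63.7
```

Request:
arm_command:
  deltas:
    - {"tx": 0,"ty": 0,"tz": 0.004,"wx": 0,"wy": 0,"wz": 0}
    - {"tx": 0,"ty": 0,"tz": 0,"wx": 0,"wy": 0,"wz": 0}

```text
t: 13.12
eef_pos: [530.6, -269.9, 261.7]
tcp_rot: [0.707, 0.707, -0.001, 0.001]
force: [-12.7, 3.6, 32.4]
opening: 6.5
finger_force: 68.1
```

Request:
arm_command:
  deltas:
    - {"tx": 0,"ty": 0,"tz": 0.004,"wx": 0,"wy": 0,"wz": 0}
    - {"tx": 0,"ty": 0,"tz": 0,"wx": 0,"wy": 0,"wz": 0}

```text
t: 13.38
eef_pos: [532.8, -271.4, 261.0]
tcp_rot: [0.707, 0.707, 0.0, 0.005]
force: [-12.1, 1.1, 45.9]
opening: 6.2
finger_force: 71.1
```

Request:
arm_command:
  deltas:
    - {"tx": 0,"ty": 0,"tz": -0.008,"wx": 0,"wy": 0,"wz": 0}
    - {"tx": 0,"ty": 0,"tz": 0,"wx": 0,"wy": 0,"wz": 0}

```text
t: 13.62
eef_pos: [530.6, -269.2, 262.0]
tcp_rot: [0.707, 0.708, -0.001, 0.001]
force: [-0.8, -0.9, -0.8]
opening: 6.3
finger_force: 64.5
```

Request:
arm_command:
  deltas:
    - {"tx": 0,"ty": 0,"tz": 0,"wx": 0,"wy": 0,"wz": 0}
    - {"tx": 0,"ty": 0,"tz": 0,"wx": 0,"wy": 0,"wz": 0}
    - {"tx": 0,"ty": 0,"tz": -0.02,"wx": 0,"wy": 0,"wz": 0}
    - {"tx": 0,"ty": 0,"tz": -0.04,"wx": 0,"wy": 0,"wz": 0}
    - {"tx": 0,"ty": 0,"tz": -0.05,"wx": 0,"wy": 0,"wz": 0}
    - {"tx": 0,"ty": 0,"tz": -0.05,"wx": 0,"wy": 0,"wz": 0}
    - {"tx": 0,"ty": 0,"tz": 0,"wx": 0,"wy": 0,"wz": 0}
  jaw: -0.45

```text
t: 14.5
eef_pos: [532.0, -269.3, 426.0]
tcp_rot: [0.707, 0.708, 0.001, 0.004]
force: [0.7, -0.2, -0.2]
opening: 23.6
finger_force: 0.0
```

Run:
```python
from h import *
p,r=pose();print(p)
c=get_calibration("wrist");w=get_image("wrist");m=mask(w,(0,120,50),(8,255,255))
b=get_image("top");cv2.imwrite("pics/w7.png",w[:,:,::-1])
for cn in big(m,3):print(cv2.boundingRect(cn),cv2.contourArea(cn))
mt=mask(b,(0,120,50),(8,255,255),(342,145,420,268))
for cn in big(mt,2):print("top",cv2.boundingRect(cn),cv2.minAreaRect(cn))
cv2.imwrite("pics/m7.png",np.hstack([cv2.resize(b[130:290,300:460],(400,400)),w[:,120:520]])[:,:,::-1])
```

```text
[ 531.99295405 -269.29245697  425.98410527]
(508, 0, 132, 374) 23508.0
(309, 124, 128, 88) 6167.0
(220, 272, 41, 25) 607.5
top (362, 177, 37, 52) ((380.0, 202.5), (51.0, 36.0), 90.0)
```

View pics/m7.png

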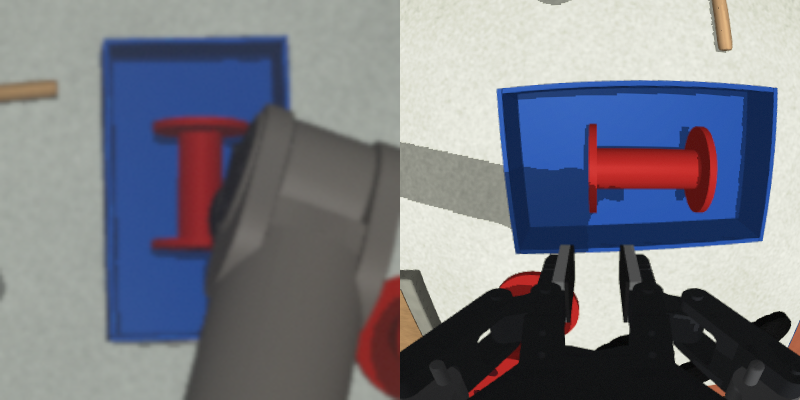

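The left panel (top view) shows the reel lying along the bin's x, with flanges at (200,125) and (180,245). In the wrist panel the reel spans x 589–717 and its core is at row about 168.

Run:
```python
from h import *
c=get_calibration("wrist");w=cv2.imread("pics/w7.png")[:,:,::-1].copy();m=mask(w,(0,120,50),(8,255,255),(300,110,445,220))
for u in range(325,400,12):
    v=np.where(m[:,u])[0];a=castw((u,v.min()),60,c);b=castw((u,v.max()),60,c);print(u,v.min(),v.max(),a[:2].round(1),b[:2].round(1),((a+b)/2)[:2].round(1))
b=get_image("top");mt=mask(b,(0,120,50),(8,255,255),(342,145,420,268))
for row in range(188,218,5):
    v=np.where(mt[row])[0];print(row,v.min(),v.max(),cast("top",[(v.min(),row)],60)[0,:2])
v=np.where(mt[:,366])[0];print(v.min(),v.max(),cast("top",[(366,v.min()),(366,v.max())],66)[:,:2])
D=frame([0,0,-1],[0,1,0])
```

```text
325 148 187 [ 538.2 -241. ] [ 538.5 -284.8] [ 538.3 -262.9]
337 149 187 [ 551.1 -242. ] [ 551.9 -284.8] [ 551.5 -263.4]
349 149 187 [ 564.1 -241.9] [ 565.3 -284.7] [ 564.7 -263.3]
361 149 187 [ 577.2 -241.7] [ 578.8 -284.7] [ 578.  -263.2]
373 149 187 [ 590.4 -241.5] [ 592.5 -284.6] [ 591.5 -263. ]
385 149 187 [ 603.9 -241.2] [ 606.4 -284.5] [ 605.1 -262.9]
397 150 188 [ 617.6 -241.9] [ 620.6 -285.6] [ 619.1 -263.8]
188 372 387 [ 631.4543009  -246.83230985]
193 372 387 [ 618.35789784 -246.94205006]
198 373 387 [ 605.34120168 -249.64698586]
203 372 388 [ 592.24845247 -247.16083196]
208 372 385 [ 579.23523349 -247.26987513]
213 372 383 [ 566.24956647 -247.37868744]
178 228 [[ 656.46265086 -230.39016698]
 [ 526.82336334 -231.6407124 ]]
```

Run:
```python
from h import *
p,r=pose();D=frame([0,0,-1],[1,0,0])
for x in rows(p,r,[591,-267,400],D,10):print(x)
```

```text
([0.0002, 0.0061, 0.002], [-0.01, 0.02, 9.01])
([0.0011, 0.006, 0.002], [-0.01, 0.02, 9.01])
([0.002, 0.0057, 0.002], [-0.01, 0.02, 9.01])
([0.0029, 0.0053, 0.002], [-0.01, 0.02, 9.01])
([0.0037, 0.0048, 0.002], [-0.01, 0.02, 9.01])
([0.0044, 0.0042, 0.002], [-0.01, 0.02, 9.01])
([0.005, 0.0034, 0.002], [-0.01, 0.02, 9.01])
([0.0055, 0.0026, 0.002], [-0.01, 0.02, 9.01])
([0.0058, 0.0017, 0.002], [-0.01, 0.02, 9.01])
([0.006, 0.0008, 0.002], [-0.01, 0.02, 9.01])
```

Request:
arm_command:
  deltas:
    - {"tx": 0,"ty": 0.006,"tz": 0.002,"wx": 0,"wy": 0,"wz": 9}
    - {"tx": 0.001,"ty": 0.006,"tz": 0.002,"wx": 0,"wy": 0,"wz": 9}
    - {"tx": 0.002,"ty": 0.0057,"tz": 0.002,"wx": 0,"wy": 0,"wz": 9}
    - {"tx": 0.003,"ty": 0.0053,"tz": 0.002,"wx": 0,"wy": 0,"wz": 9}
    - {"tx": 0.0037,"ty": 0.0048,"tz": 0.002,"wx": 0,"wy": 0,"wz": 9}
    - {"tx": 0.0044,"ty": 0.0042,"tz": 0.002,"wx": 0,"wy": 0,"wz": 9}
    - {"tx": 0.005,"ty": 0.0034,"tz": 0.002,"wx": 0,"wy": 0,"wz": 9}
    - {"tx": 0.0055,"ty": 0.0026,"tz": 0.002,"wx": 0,"wy": 0,"wz": 9}
    - {"tx": 0.0058,"ty": 0.0017,"tz": 0.002,"wx": 0,"wy": 0,"wz": 9}
    - {"tx": 0.006,"ty": 0.001,"tz": 0.002,"wx": 0,"wy": 0,"wz": 9}
    - {"tx": 0,"ty": 0,"tz": 0,"wx": 0,"wy": 0,"wz": 0}
  jaw: 1

```text
t: 16.02
eef_pos: [591.3, -267.0, 399.2]
tcp_rot: [1.0, 0.002, -0.003, 0.0]
force: [-0.6, -0.4, 0.3]
opening: 85.6
finger_force: 0.0
```

Run:
```python
from h import *
p,r=pose();print(p,r.as_matrix().round(3),ctrl.read_state()["qpos"].round(2))
D=frame([0,0,-1],[1,0,0]);print(rows(p,r,[591,-267,211],D,6))
c=get_calibration("wrist");w=get_image("wrist");m=mask(w,(0,120,50),(8,255,255));cv2.imwrite("pics/w8.png",w[:,:,::-1])
for cn in big(m,3):
    q=cv2.minAreaRect(cn);print(q,castw(q[0],70,c),cv2.contourArea(cn))
```

```text
[ 591.33033726 -267.03628067  399.22865132] [[ 1.     0.003 -0.005]
 [ 0.003 -1.    -0.001]
 [-0.005  0.001 -1.   ]] [ 0.22  0.44  0.15  1.63 -0.07  1.08 -1.18]
[([0.0001, -0.0, 0.0314], [0.01, 0.05, 0.03]), ([0.0001, -0.0, 0.0314], [0.01, 0.05, 0.03]), ([0.0, -0.0, 0.0314], [0.01, 0.05, 0.03]), ([0.0, -0.0, 0.0314], [0.01, 0.05, 0.03]), ([-0.0, -0.0, 0.0314], [0.01, 0.05, 0.03]), ([-0.0, -0.0, 0.0314], [0.01, 0.05, 0.03])]
((315.5, 183.5), (141.0, 99.0), 90.0) [ 586.50237554 -266.54401804   70.        ] 7868.5
((509.67999267578125, 289.2599792480469), (156.19998168945312, 78.79998779296875), 36.869895935058594) [ 439.11294648 -534.15790767   70.        ] 7822.5
((621.0448608398438, 76.86492919921875), (34.2822151184082, 154.22711181640625), 0.8184555172920227) [ 750.84045663 -692.11956266   70.        ] 3213.0
```

Request:
arm_command:
  deltas:
    - {"tx": 0,"ty": 0,"tz": 0.04,"wx": 0,"wy": 0,"wz": 0}
    - {"tx": 0,"ty": 0,"tz": 0.04,"wx": 0,"wy": 0,"wz": 0}
    - {"tx": 0,"ty": 0,"tz": 0.03,"wx": 0,"wy": 0,"wz": 0}
    - {"tx": 0,"ty": 0,"tz": 0.025,"wx": 0,"wy": 0,"wz": 0}
    - {"tx": 0,"ty": 0,"tz": 0.02,"wx": 0,"wy": 0,"wz": 0}
    - {"tx": 0,"ty": 0,"tz": 0.02,"wx": 0,"wy": 0,"wz": 0}
    - {"tx": 0,"ty": 0,"tz": 0.011,"wx": 0,"wy": 0,"wz": 0}
    - {"tx": 0,"ty": 0,"tz": 0,"wx": 0,"wy": 0,"wz": 0}

```text
t: 17.08
eef_pos: [590.9, -267.8, 214.8]
tcp_rot: [1.0, 0.001, -0.001, 0.001]
force: [-0.5, 0.0, 0.3]
opening: 85.1
finger_force: 0.0
```

Request:
arm_command:
  deltas:
    - {"tx": 0,"ty": 0,"tz": 0,"wx": 0,"wy": 0,"wz": 0}
    - {"tx": 0,"ty": 0,"tz": 0,"wx": 0,"wy": 0,"wz": 0}
    - {"tx": 0,"ty": 0,"tz": 0,"wx": 0,"wy": 0,"wz": 0}
    - {"tx": 0,"ty": 0,"tz": 0,"wx": 0,"wy": 0,"wz": 0}
    - {"tx": 0,"ty": 0,"tz": -0.005,"wx": 0,"wy": 0,"wz": 0}
    - {"tx": 0,"ty": 0,"tz": -0.015,"wx": 0,"wy": 0,"wz": 0}
  jaw: -1

```text
t: 17.82
eef_pos: [590.3, -267.6, 234.9]
tcp_rot: [1.0, 0.001, -0.002, 0.0]
force: [-0.4, 0.3, -4.2]
opening: 44.2
finger_force: 61.6
```

Core gripped at 44 mm opening. Next I'll lift it and carry it part way for a closer look at the cradle.

Request:
arm_command:
  deltas:
    - {"tx": 0,"ty": 0,"tz": -0.03,"wx": 0,"wy": 0,"wz": 0}
    - {"tx": 0,"ty": 0,"tz": -0.04,"wx": 0,"wy": 0,"wz": 0}
    - {"tx": 0,"ty": 0,"tz": -0.045,"wx": 0,"wy": 0,"wz": 0}
    - {"tx": 0,"ty": 0,"tz": -0.045,"wx": 0,"wy": 0,"wz": 0}
    - {"tx": 0,"ty": -0.02,"tz": -0.02,"wx": 0,"wy": 0,"wz": 0}
    - {"tx": 0,"ty": -0.035,"tz": 0,"wx": 0,"wy": 0,"wz": 0}
    - {"tx": 0,"ty": -0.04,"tz": 0,"wx": 0,"wy": 0,"wz": 0}
    - {"tx": 0,"ty": -0.04,"tz": 0,"wx": 0,"wy": 0,"wz": 0}
    - {"tx": 0,"ty": -0.04,"tz": 0,"wx": 0,"wy": 0,"wz": 0}
    - {"tx": 0,"ty": -0.04,"tz": 0,"wx": 0,"wy": 0,"wz": 0}
    - {"tx": 0,"ty": -0.04,"tz": 0,"wx": 0,"wy": 0,"wz": 0}
    - {"tx": 0,"ty": -0.035,"tz": 0,"wx": 0,"wy": 0,"wz": 0}
    - {"tx": 0,"ty": -0.02,"tz": 0,"wx": 0,"wy": 0,"wz": 0}
    - {"tx": 0,"ty": 0,"tz": 0,"wx": 0,"wy": 0,"wz": 0}
    - {"tx": 0,"ty": 0,"tz": 0,"wx": 0,"wy": 0,"wz": 0}

```text
t: 19.7
eef_pos: [590.9, 40.7, 414.8]
tcp_rot: [1.0, -0.0, -0.001, 0.001]
force: [0.3, -0.7, -3.3]
opening: 44.3
finger_force: 61.7
```

Run:
```python
from h import *
p,r=pose();print(p,r.as_matrix().round(3))
c=get_calibration("wrist");w=get_image("wrist");cv2.imwrite("pics/w9.png",w[:,:,::-1]);import pickle;pickle.dump(c,open("c9.pkl","wb"))
print(np.round(c["T"],2),c["fx"],c["cx"],c["cy"])
cv2.imwrite("pics/w9v.png",cv2.resize(w,(800,500),interpolation=cv2.INTER_CUBIC)[:,:,::-1])
```

```text
[590.89627004  40.69924421 414.84405428] [[ 1.    -0.001 -0.002]
 [-0.001 -1.    -0.003]
 [-0.002  0.003 -1.   ]]
[[-0.0000e+00 -9.5000e-01 -3.2000e-01  6.7135e+02]
 [-1.0000e+00  0.0000e+00 -0.0000e+00  4.0460e+01]
 [ 0.0000e+00  3.2000e-01 -9.5000e-01  3.8333e+02]
 [ 0.0000e+00  0.0000e+00  0.0000e+00  1.0000e+00]] 309.70691628693146 316.456583827747 198.783288394874
```

View pics/w9v.png

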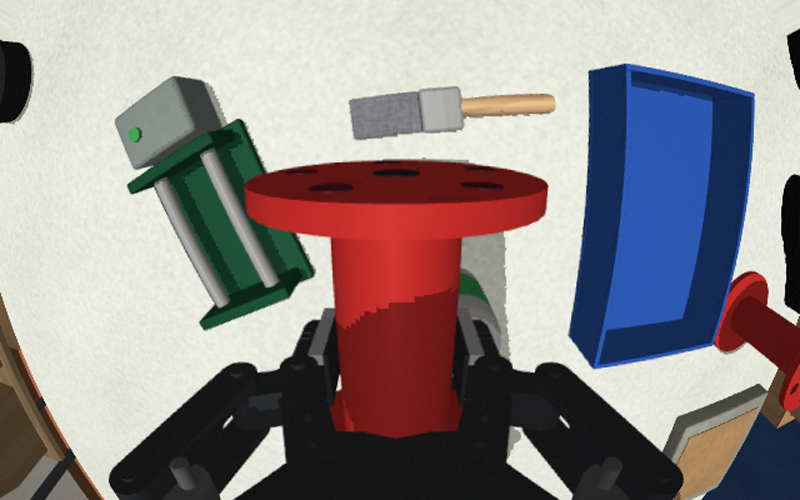

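The wrist view at 1.25x shows the reel held by its core. The cradle's rollers run from (160,183) to (222,305) and from (209,153) to (272,285). The +x plate is near (185,157) and the -x plate near (250,305).

Run:
```python
from h import *
import pickle
c=pickle.load(open("c9.pkl","rb"));W=lambda x,y,z:castw((x/1.25,y/1.25),z,c)[:2]
def report(name,L,H): # L: lower ends z, H: upper ends function of z ; across from z=42
    pass
up=[(160,183),(209,153)];lo=[(222,305),(272,285)]
ax=[np.array([W(*p,42) for p in q]) for q in(up,lo)]
d=ax[0]-ax[1];yaw=np.arctan2(d[:,1],d[:,0]);print("wrist yaw",np.degrees(yaw),"sep",[np.linalg.norm(a[0]-a[1]) for a in ax])
o=np.array([150,140]);f=lambda p:np.array(p)/4.5+o
T=lambda p,z:cast("top",[f(p)],z)[0,:2]
upT=[(100,208),(208,168)];loT=[(180,435),(287,395)]
axT=[np.array([T(p,42) for p in q]) for q in(upT,loT)]
dT=axT[0]-axT[1];print("top yaw",np.degrees(np.arctan2(dT[:,1],dT[:,0])))
y=np.radians(21.6);e=np.array([np.cos(y),np.sin(y)]);n=np.array([-e[1],e[0]])
print("wrist across",[a@n for a in ax],"top across",[a@n for a in axT])
print("wrist along hi@68",[W(*p,68)@e-73 for p in up],"lo@42",[W(*p,44)@e+73 for p in lo])
print("top along hi@44",[T(p,46)@e-73 for p in upT],"lo@68",[T(p,68)@e+73 for p in loT])
```

```text
wrist yaw [21.7955612  21.46887589] sep [np.float64(66.42197556331317), np.float64(65.59957006410492)]
top yaw [21.90261666 21.40424163]
wrist across [array([ 26.76825129, -39.6476544 ]), array([ 26.27896413, -39.31868202])] top across [array([ 26.28818702, -40.45156678]), array([ 25.53992416, -39.96713713])]
wrist along hi@68 [np.float64(608.156187199306), np.float64(608.9857348036246)] lo@42 [np.float64(614.8459016626555), np.float64(615.3453636679237)]
top along hi@44 [np.float64(611.9713550924425), np.float64(612.3220740792037)] lo@68 [np.float64(614.0150136116399), np.float64(614.2473456592879)]
```

Run:
```python
from h import *
p,r=pose();y=np.radians(21.65);F=frame([0,0,-1],[np.cos(y),np.sin(y),0])
for x in rows(p,r,[571.2,219.2,310],F,8):print(x)
```

```text
([-0.0025, -0.0224, 0.0131], [0.02, 0.02, -2.72])
([-0.0014, -0.0225, 0.0131], [0.02, 0.02, -2.72])
([-0.0004, -0.0225, 0.0131], [0.02, 0.02, -2.72])
([0.0007, -0.0225, 0.0131], [0.02, 0.02, -2.72])
([0.0018, -0.0224, 0.0131], [0.02, 0.02, -2.72])
([0.0028, -0.0223, 0.0131], [0.02, 0.02, -2.72])
([0.0039, -0.0222, 0.0131], [0.02, 0.02, -2.72])
([0.0049, -0.022, 0.0131], [0.02, 0.02, -2.72])
```

Request:
arm_command:
  deltas:
    - {"tx": -0.0025,"ty": -0.0225,"tz": 0.013,"wx": 0,"wy": 0,"wz": -2.7}
    - {"tx": -0.0015,"ty": -0.0225,"tz": 0.013,"wx": 0,"wy": 0,"wz": -2.7}
    - {"tx": -0.0005,"ty": -0.0225,"tz": 0.013,"wx": 0,"wy": 0,"wz": -2.7}
    - {"tx": 0.0005,"ty": -0.0225,"tz": 0.013,"wx": 0,"wy": 0,"wz": -2.7}
    - {"tx": 0.002,"ty": -0.0225,"tz": 0.013,"wx": 0,"wy": 0,"wz": -2.7}
    - {"tx": 0.003,"ty": -0.0225,"tz": 0.013,"wx": 0,"wy": 0,"wz": -2.7}
    - {"tx": 0.004,"ty": -0.022,"tz": 0.013,"wx": 0,"wy": 0,"wz": -2.7}
    - {"tx": 0.005,"ty": -0.022,"tz": 0.013,"wx": 0,"wy": 0,"wz": -2.7}
    - {"tx": 0,"ty": 0,"tz": 0,"wx": 0,"wy": 0,"wz": 0}
    - {"tx": 0,"ty": 0,"tz": 0,"wx": 0,"wy": 0,"wz": 0}

```text
t: 21.0
eef_pos: [571.3, 221.2, 310.8]
tcp_rot: [0.982, 0.188, -0.001, 0.001]
force: [-0.7, -1.1, -1.9]
opening: 44.6
finger_force: 61.8
```

Run:
```python
from h import *
p,r=pose();print(p,r.as_matrix().round(3))
y=np.radians(21.65);F=frame([0,0,-1],[np.cos(y),np.sin(y),0])
print(rows(p,r,[571.2,219.2,270],F,4))
im=get_image("top");m=mask(im,(0,120,50),(8,255,255),(120,120,280,290))
for cn in big(m,3):
    b=cv2.boxPoints(cv2.minAreaRect(cn));print(cv2.contourArea(cn),[( (q[:2]-[571.9,219.5])@[np.cos(y),np.sin(y)]).round(1) for q in cast("top",b,p[2]-159+20)])
cv2.imwrite("pics/t10.png",im[:,:,::-1])
```

```text
[571.29467404 221.16989632 310.79527159] [[ 0.929  0.369 -0.001]
 [ 0.369 -0.929 -0.002]
 [-0.002  0.002 -1.   ]]
[([-0.0002, 0.0004, 0.0102], [0.02, 0.03, -0.0]), ([-0.0002, 0.0004, 0.0102], [0.02, 0.03, -0.0]), ([-0.0002, 0.0004, 0.0102], [0.02, 0.03, -0.0]), ([-0.0002, 0.0004, 0.0102], [0.02, 0.03, -0.0])]
492.5 [np.float64(-7.2), np.float64(-12.0), np.float64(-73.9), np.float64(-68.9)]
218.0 [np.float64(69.9), np.float64(94.3), np.float64(48.6), np.float64(24.4)]
```

Request:
arm_command:
  deltas:
    - {"tx": -0.0005,"ty": 0.001,"tz": 0.01,"wx": 0,"wy": 0,"wz": 0}
    - {"tx": 0,"ty": 0.001,"tz": 0.01,"wx": 0,"wy": 0,"wz": 0}
    - {"tx": 0,"ty": 0,"tz": 0.01,"wx": 0,"wy": 0,"wz": 0}
    - {"tx": 0,"ty": 0,"tz": 0.01,"wx": 0,"wy": 0,"wz": 0}
    - {"tx": 0,"ty": 0,"tz": 0.006,"wx": 0,"wy": 0,"wz": 0}
    - {"tx": 0,"ty": 0,"tz": 0.005,"wx": 0,"wy": 0,"wz": 0}
    - {"tx": 0,"ty": 0,"tz": 0.003,"wx": 0,"wy": 0,"wz": 0}
    - {"tx": 0,"ty": 0,"tz": 0.002,"wx": 0,"wy": 0,"wz": 0}
    - {"tx": 0,"ty": 0,"tz": 0,"wx": 0,"wy": 0,"wz": 0}

```text
t: 22.18
eef_pos: [571.2, 219.4, 254.8]
tcp_rot: [0.982, 0.188, -0.001, 0.001]
force: [0.7, -0.3, -2.9]
opening: 44.2
finger_force: 61.8
```

Request:
arm_command:
  deltas:
    - {"tx": 0,"ty": 0,"tz": 0.002,"wx": 0,"wy": 0,"wz": 0}
    - {"tx": 0,"ty": 0,"tz": 0.001,"wx": 0,"wy": 0,"wz": 0}
    - {"tx": 0,"ty": 0,"tz": 0,"wx": 0,"wy": 0,"wz": 0}

```text
t: 22.55
eef_pos: [571.1, 219.4, 251.7]
tcp_rot: [0.982, 0.188, -0.001, 0.001]
force: [0.3, 0.4, -3.0]
opening: 44.1
finger_force: 61.8
```

Still carrying its weight, so I'll continue in 1 mm steps.

Request:
arm_command:
  deltas:
    - {"tx": 0,"ty": 0,"tz": 0.001,"wx": 0,"wy": 0,"wz": 0}
    - {"tx": 0,"ty": 0,"tz": 0.001,"wx": 0,"wy": 0,"wz": 0}
    - {"tx": 0,"ty": 0,"tz": 0,"wx": 0,"wy": 0,"wz": 0}

```text
t: 22.92
eef_pos: [571.2, 219.5, 249.9]
tcp_rot: [0.982, 0.188, -0.001, 0.001]
force: [-0.5, -0.0, -2.0]
opening: 44.2
finger_force: 62.0
```

Request:
arm_command:
  deltas:
    - {"tx": 0,"ty": 0,"tz": 0.001,"wx": 0,"wy": 0,"wz": 0}
    - {"tx": 0,"ty": 0,"tz": 0.001,"wx": 0,"wy": 0,"wz": 0}
    - {"tx": 0,"ty": 0,"tz": 0,"wx": 0,"wy": 0,"wz": 0}

```text
t: 23.3
eef_pos: [571.3, 219.8, 249.4]
tcp_rot: [0.982, 0.189, -0.0, 0.001]
force: [-4.0, -2.3, 10.2]
opening: 44.4
finger_force: 63.4
```

Request:
arm_command:
  deltas:
    - {"tx": 0,"ty": 0,"tz": -0.001,"wx": 0,"wy": 0,"wz": 0}
    - {"tx": 0,"ty": 0,"tz": 0,"wx": 0,"wy": 0,"wz": 0}

```text
t: 23.55
eef_pos: [571.3, 219.7, 249.5]
tcp_rot: [0.982, 0.188, -0.0, 0.0]
force: [-1.6, 0.6, 6.0]
opening: 44.0
finger_force: 62.5
```

Request:
arm_command:
  deltas:
    - {"tx": 0,"ty": 0,"tz": 0,"wx": 0,"wy": 0,"wz": 0}
    - {"tx": 0,"ty": 0,"tz": 0,"wx": 0,"wy": 0,"wz": 0}
    - {"tx": 0,"ty": 0,"tz": 0,"wx": 0,"wy": 0,"wz": 0}
    - {"tx": 0,"ty": 0,"tz": 0,"wx": 0,"wy": 0,"wz": 0}
    - {"tx": 0,"ty": 0,"tz": -0.005,"wx": 0,"wy": 0,"wz": 0}
    - {"tx": 0,"ty": 0,"tz": -0.01,"wx": 0,"wy": 0,"wz": 0}
    - {"tx": 0,"ty": 0,"tz": -0.02,"wx": 0,"wy": 0,"wz": 0}
    - {"tx": 0,"ty": 0,"tz": -0.03,"wx": 0,"wy": 0,"wz": 0}
    - {"tx": 0,"ty": 0,"tz": -0.03,"wx": 0,"wy": 0,"wz": 0}
    - {"tx": 0,"ty": 0,"tz": -0.03,"wx": 0,"wy": 0,"wz": 0}
    - {"tx": 0,"ty": 0,"tz": -0.03,"wx": 0,"wy": 0,"wz": 0}
    - {"tx": 0,"ty": 0,"tz": -0.03,"wx": 0,"wy": 0,"wz": 0}
    - {"tx": 0,"ty": 0,"tz": 0,"wx": 0,"wy": 0,"wz": 0}
    - {"tx": 0,"ty": 0,"tz": 0,"wx": 0,"wy": 0,"wz": 0}
  jaw: 1

```text
t: 25.3
eef_pos: [571.1, 219.6, 433.7]
tcp_rot: [0.982, 0.188, -0.001, 0.001]
force: [0.1, 0.2, -0.4]
opening: 85.2
finger_force: 0.0
```

Run:
```python
from h import *
p,r=pose();print(p);y=np.radians(21.65);e=np.array([np.cos(y),np.sin(y)]);n=np.array([-e[1],e[0]])
c=get_calibration("wrist");w=get_image("wrist");m=mask(w,(0,120,50),(8,255,255),(200,60,440,330))
cn=big(m)[0];q=cv2.minAreaRect(cn);g=castw(q[0],95,c)[:2]-[571.9,219.5];print(q,g@e,g@n)
a=get_image("scene")[230:380,350:500]
cv2.imwrite("pics/m11.png",np.hstack([cv2.resize(a,(375,375)),w[0:375,110:530]])[:,:,::-1])
```

```text
[571.10730734 219.58891142 433.66517267]
((315.5, 183.5), (141.0, 99.0), 90.0) -7.283701114339329 1.2456769764377777
```

View pics/m11.png

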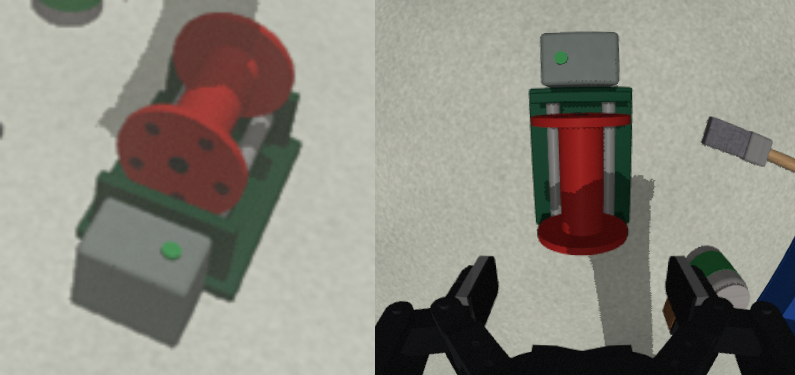

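The scene panel shows the reel lying on the rollers between the end plates. The wrist panel shows it parallel to the rollers, with the +x flange at row about 118 and the -x flange's far edge at row 254. I'll check the along position from those flanges.

Run:
```python
from h import *
y=np.radians(21.65);e=np.array([np.cos(y),np.sin(y)]);n=np.array([-e[1],e[0]])
f=lambda u,v,z:[((castw((u,v),z)[:2]-[571.9,219.5])@k).round(1) for k in(e,n)]
print("cam",[((np.array(get_calibration("wrist")["T"])[:2,3]-[571.9,219.5])@k).round(1) for k in(e,n)])
print("+x flange row113",f(316,113,138),"row126 inner",f(316,127,138),"-x far edge",f(318,254,138))
print("plate inner +x edge",f(316,102,68), "core",f(296,170,95),f(339,170,95))
im=get_image("top");m=mask(im,(0,120,50),(8,255,255),(120,120,280,290))
for cn in big(m,2):
    b=cv2.boxPoints(cv2.minAreaRect(cn));print(cv2.contourArea(cn),[[((q[:2]-[571.9,219.5])@k).round(1) for k in(e,n)] for q in cast("top",b,110)])
```

```text
cam [np.float64(79.7), np.float64(0.6)]
+x flange row113 [np.float64(66.5), np.float64(0.6)] row126 inner [np.float64(54.5), np.float64(0.6)] -x far edge [np.float64(-65.9), np.float64(-1.2)]
plate inner +x edge [np.float64(74.8), np.float64(0.6)] core [np.float64(6.7), np.float64(21.0)] [np.float64(6.7), np.float64(-22.7)]
642.0 [[np.float64(35.8), np.float64(25.8)], [np.float64(20.7), np.float64(-59.3)], [np.float64(-81.7), np.float64(-43.0)], [np.float64(-66.6), np.float64(41.3)]]
14.5 [[np.float64(66.3), np.float64(-32.8)], [np.float64(60.2), np.float64(-49.1)], [np.float64(53.0), np.float64(-46.7)], [np.float64(59.1), np.float64(-30.3)]]
```

The reel's end faces measure +66.5 and -65.9 mm along and its core is centred across within 1 mm, so the reel is seated. Handing in.

```bash
python3 -c "
from cell import ctrl;print(ctrl.hand_in())"
```

```text
the job is handed in; nothing more can be done
None
```

I tipped the reel onto its side in the bin, lifted it out by its core and set it gently on the cradle rollers, centred to about 1 mm along and across; the job is handed in, but no verdict came back.

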